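# Hang the parts bin on the empty rail stand

### The job

Hang the loose grey parts bin on the empty rail stand: hold it with its front tipped up, hook the lip at its back over the rail, then swing it down and press its front until the steel tongue under the lip snaps past the roller catch and the bin hangs level. Let go of it and leave the other things on the desk where they stand.

Things in the scene. Friction and masses are not known exactly. Their poses are not given: they have to be found in the camera images.
- bin_center (a point): Centre, half-way up, of the loose open grey plastic bin, upright on the desk. Axes: x from its front to its back (lip and tongue at +x), y across, z up. Body 84 (x) by 60 (y) by 55 high, walls 3, about 150 g, empty; grip it across its sides (60). Its back wall rises 15 above the sides and carries the lip.
- bin_seat (a point): Point in the slot of the bin's lip where the rail's axis lies when it hangs home; 52 behind, 35.5 above bin_center, same axes. The slot, open below, is 14 wide: from the back wall (10 ahead of this point) to the lip's drop (4 behind it, 3 thick). Slot's top 4 above this point, drop's lower edge 7 below. Lip spans the bin's width.
- bin_bead (a point): Axis of the round bead (diameter 9, 24 wide) at the end of the steel tongue low on the bin's back: 63 behind and 18.5 below bin_center, same axes.
- bin_front (a point): Top middle of the finger lip on the bin's front (12 deep, 56 wide), 47 ahead of and 27.5 above bin_center, same axes: the place to press down. About 2 to 7 N here snaps the bead past the catch, then it stops firmly.
- rail_mid (a point): Middle of the empty stand's rail axis, 95 above the desk: level steel rod, diameter 8, along y, 98 long between aluminium cheeks reaching 6 ahead of the axis, 30 behind, 7 above. x points from the side where the bin hangs to the back, z up. A plate stands 24 behind the axis, 9 lower. Home, the bin is level, underside 32 above the desk, bin_front 8 below this point.
- catch (a point): Axis of the empty stand's spring roller (diameter 8, 50 wide, rises 8), 5.5 behind and 49 below rail_mid, same axes. A black housing from 10 above it, front face 2.5 ahead of it, stops the tongue coming down with the bin level. Hooked with its front tipped up 20 to 35 degrees the bin clears it; let go, it swings to rest with the bead on the roller at about 11 degrees.
- rail_full_mid (a point): The same point of the other, identical stand, on which a bin like the loose one already hangs (fixed; leave it). Which stand is left and which right varies.
- jar: bystander: round jar with yellow lid, 63 diameter, 84 high; origin at the middle of its underside
- tape_measure: bystander: red tape measure, 64x80x38; origin at the middle of its underside
- screw_tin: bystander: small pale tin of screws, 50x72x22; origin at the middle of its underside
- solder_spool: bystander: spool of solder, 56 diameter, 40 high, behind the stands; origin at the middle of its underside
Things that resemble listed ones, but are neither listed nor needed, are in the scene too. Leave any blue look-alike of the part that bears bin_center alone.

How it is judged (in metres and radians):
On the way:
1. the bin's lip is hooked over the empty stand's rail while its front is still tipped up (by at least 8 degrees) (x of bin_seat in the frame of rail_mid between -0.009 and 0.009 m and y of bin_seat in the frame of rail_mid between -0.025 and 0.025 m and z of bin_seat in the frame of rail_mid between -0.005 and 0.006 m and angle between bin_center's own z axis and vertical above 0.14 rad), for 0.1 s.
At the end, for the whole second after the job is handed in: The bin hangs by its lip on the empty stand's rail (its seat within 9 mm fore and aft, 25 mm sideways, 5 mm in height of the rail's middle), level and square to the rail within 4 degrees, released; jar, tape measure, tin and spool within 30 mm of their start (x of bin_seat in the frame of rail_mid between -0.009 and 0.009 m and y of bin_seat in the frame of rail_mid between -0.025 and 0.025 m and z of bin_seat in the frame of rail_mid between -0.005 and 0.006 m and angle between bin_center's own z axis and vertical below 0.07 rad and angle between the y axis of bin_center and the y axis of rail_mid, either way round below 0.07 rad and contact force between the fingers and anything else below 0.1 N and distance of each of jar, tape_measure, screw_tin, solder_spool from where it was at the start of the episode below 0.03 m); the robot touches nothing.
It fails at once if a bystander (jar, tape measure, tin, spool) is pushed more than 30 mm (distance of any of jar, tape_measure, screw_tin, solder_spool from where it was at the start of the episode above 0.03 m).
It also fails if it takes over 48 s, if anything falls off the work surface, if the arm or the gripper's body presses on something with over 40 N, if the wrist force passes 120 N, or if a joint passes its speed limit or range.

### The arm

A 7-joint arm with a two-finger parallel gripper is mounted at the origin on a cart in front of the work surface, level with it; the furniture and walls round the work are solid. World frame = base frame: x ahead of the robot, y to its left, z up, the work surface at z = 0. Lengths are in mm, angles in rad, forces in N, time in s.
With the tool pointing down it reaches from about 400 to 875 mm from the base axis. Payload 4.4 kg.
Tool frame: the origin (TCP) lies on the centre line of the jaws, within the pads' length; the fingertips stand 11 mm ahead of it and the grasp point (between the pads) lies 8 mm behind it (ctrl.tips_ahead is the distance from the TCP to the fingertips, in mm); z points along the fingers, y is the line along which they close (so a half turn about z gives the same grasp; the last joint's range is limited). The gripper opens to 85 mm and grips with 20 to 120 N. Pads are 22 mm wide; open, the fingers measure 114 mm over their backs; the gripper's body (76 mm by 85 mm) begins 54 mm behind the grasp point. The pads swing forward as they close: fully open they stand 13 mm farther back than shut.
Start: joints at [1.248, 0.628, 0.038, 1.517, -0.027, 0.996, -0.02], TCP at [165.118, -628.692, 242.313] pointing down, gripper open.
Joint ranges: [-3.06, 3.06], [-0.37, 2.12], [-1.25, 1.32], [0.18, 2.47], [-1.1, 4.24], [0.23, 1.98], [-2.94, 2.94]. Speed limits (rad/s): [2.57, 2.57, 3.14, 3.14, 3.14, 3.14, 3.14].

### API

Orientations are given as [roll, pitch, yaw] about the fixed x, y, z axes, in that order (R = Rz(yaw) Ry(pitch) Rx(roll)).
In Python, from cell import ctrl, eyes, job gives the robot as it stands. The module is installed in compiled form; this text tells all that it offers.
- The arm moves only by the tool carry_out, never from a script. Its argument "moves" is a list of rows, each an object of numbers: "tx", "ty", "tz": the shift along the tool's x, y, z as a fraction of full scale; "twist": the turn about the tool's z as a fraction of full scale; "fingers": the opening, from 0 (shut) to 1 (fully open). In form: [{"tx": .., "ty": .., "tz": .., "twist": .., "fingers": ..}, ...]. A call has 1 to 12 rows; each row shifts and turns the commanded pose from where the row before left it, along the tool's axes as they then stand; what a row does not reach is not made up. Full scale, the value 1, is 0.3 m for a shift and pi rad for a turn. A row lasts 1/8 s, in which the tool goes at most 62.5 mm and 10.7 degrees, less where a joint would pass 70% of its speed; a pose out of reach is approached as far as the arm can. A call with a number of a shift or a turn outside -1 to 1 is refused whole. A call with a gripper value outside its range is refused whole. The fingers move at their own pace and stop on an object; the grip force is fixed at half the most. Time passes only in rows, so rows that do not move let the fingers close. It gives the time, the measured TCP pose, the force, the opening and the grip force at its end, in the units of the state.
- ctrl.read_state(): the state, without advancing time (a new reading comes with each control period).
- eyes.get_image(name): name is "side" or "top"; returns a dict with "color" (420x560x3 uint8, blue, green, red), "fovy" (degrees; the focal length in pixels is half the picture's height over the tangent of half this angle, whatever the lens; pixels are square), "cx", "cy" (the principal point, pixels), "world_from_camera" (4x4, takes a point from camera to world coordinates). Camera axes: x right, y up, looking along -z (the intrinsics and any distortion apply to the point x, -y, -z); pixel columns grow to the right and rows downward; lengths in mm; the calibration is good to about 2 mm. A picture is of the moment at which its call begins. There is no depth.
- job.finish_job(): hands the job in; it is judged then, once.
The state is a dict: "clock": time; "qpos": joint angles; "qd": joint speeds; "tau": joint torques, N m; "eef_pos": TCP position; "tool_rot": TCP orientation; "force": force on the tool from outside, world axes, zero at the start; "torque": the same for the moment, N m; "width": finger opening in mm; "gripper_force": force on a finger pad.
Only numpy, scipy, OpenCV 4.12 (cv2) and the standard library are available. Lean on these libraries where they do the work, as an engineer would, in place of code of your own. Each camera call takes 0.05 s, during which the arm holds its last target. There are 200 camera calls.

## Working session

There is one attempt and no reset: what is moved stays moved. The work goes in short steps, Python scripts to look and compute and a tool call to move; the robot and the scene stay as the last step left them, time stands still between calls to the robot, and variables do not carry over. Pictures are saved under pics/ and viewed, at most 10 in all, crops included, and the job is handed in when it is done.

Besides the shell and the picture viewer there is one more tool, called after "Call:" as name([rows], argument=value, ...), one row to a line, values as JSON. carry_out: Moves the arm, as the interface text tells. Its arguments: {"type":"object","properties":{"moves":{"type":"array","items":{"type":"object","properties":{"tx":{"type":"number","minimum":-1,"maximum":1},"ty":{"type":"number","minimum":-1,"maximum":1},"tz":{"type":"number","minimum":-1,"maximum":1},"twist":{"type":"number","minimum":-1,"maximum":1},"fingers":{"type":"number"}}}}},"required":["moves"]}

```bash
mkdir -p pics
python3 - <<'E'
from cell import ctrl, eyes, job
import cv2,numpy as np
s=ctrl.read_state();print({k:np.round(v,3).tolist() for k,v in s.items()}, ctrl.tips_ahead)
for n in("side","top"):
    i=eyes.get_image(n);cv2.imwrite(f"pics/{n}0.png",i["color"]);print(n,i["fovy"],i["cx"],i["cy"],[k for k in i]);print(np.round(i["world_from_camera"],3))
    np.savez(f"{n}0.npz",**i)
E
```

```text
{'clock': 0.0, 'qpos': [1.248, 0.629, 0.038, 1.518, -0.027, 0.996, -0.02], 'qd': [-0.0, -0.0, -0.001, -0.001, -0.001, 0.0, -0.001], 'tau': [-0.0, -56.341, 1.226, -19.345, 0.011, 0.011, 0.0], 'eef_pos': [164.958, -628.096, 241.381], 'tool_rot': [-3.14, 0.0, 0.257], 'force': [-0.452, -0.096, -0.066], 'torque': [-0.05, 0.044, 0.0], 'gripper_force': 0.0, 'width': 85.42} 11.0
side 57.68775242622983 282.70417653014727 204.77289304401643 ['color', 'fovy', 'cx', 'cy', 'world_from_camera']
[[ 9.22000e-01  2.54000e-01 -2.92000e-01  3.61875e+02]
 [-3.87000e-01  6.15000e-01 -6.87000e-01 -5.79171e+02]
 [ 5.00000e-03  7.47000e-01  6.65000e-01  6.36299e+02]
 [ 0.00000e+00  0.00000e+00  0.00000e+00  1.00000e+00]]
top 51.42074181779357 273.14760744564416 207.40344764243375 ['color', 'fovy', 'cx', 'cy', 'world_from_camera']
[[-1.100000e-02  9.780000e-01 -2.100000e-01  3.577160e+02]
 [-1.000000e+00 -1.100000e-02  1.000000e-03  2.988000e+01]
 [-1.000000e-03  2.100000e-01  9.780000e-01  1.182823e+03]
 [ 0.000000e+00  0.000000e+00  0.000000e+00  1.000000e+00]]
```

View pics/side0.png

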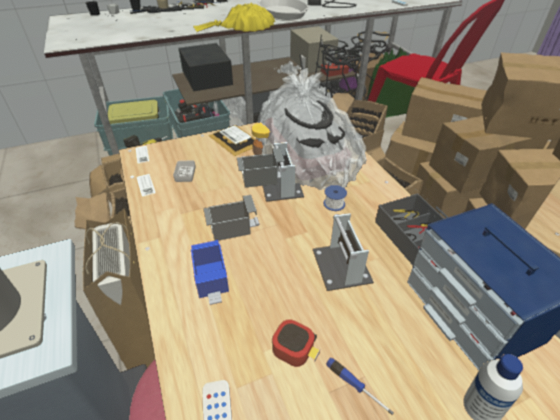

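View pics/top0.png

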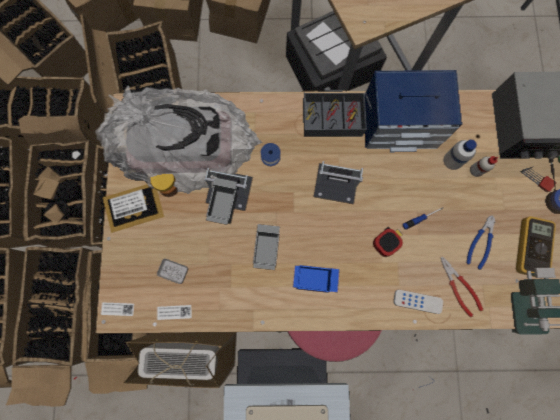

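The side view shows the loose grey bin at about (230,218) and the empty stand at about (343,255). In the top view they are at (267,247) and (338,182). The full stand is at about (228,195) in the top view. I'll take closer crops next.

```bash
cat > h.py <<'E'
import numpy as np,cv2
def load(n,k=0): return dict(np.load(f"{n}{k}.npz"))
def ray(i,u,v):
    f=210/np.tan(np.radians(float(i["fovy"])/2));T=i["world_from_camera"]
    d=T[:3,:3]@np.array([(u-i["cx"])/f,-(v-i["cy"])/f,-1.]);return T[:3,3],d/np.linalg.norm(d)
def plane(i,u,v,z):
    o,d=ray(i,u,v);return o+d*(z-o[2])/d[2]
def tri(a,pa,b,pb):
    o1,d1=ray(a,*pa);o2,d2=ray(b,*pb)
    t=np.linalg.lstsq(np.c_[d1,-d2],o2-o1,rcond=None)[0];p,q=o1+t[0]*d1,o2+t[1]*d2
    return (p+q)/2,np.linalg.norm(p-q)
def proj(i,P):
    f=210/np.tan(np.radians(float(i["fovy"])/2));T=i["world_from_camera"];c=T[:3,:3].T@(np.asarray(P)-T[:3,3])
    return np.array([i["cx"]+f*c[0]/-c[2],i["cy"]-f*c[1]/-c[2]])
def crop(im,x,y,w,h,k):
    return cv2.resize(im[y:y+h,x:x+w],None,fx=k,fy=k,interpolation=cv2.INTER_CUBIC)
E
python3 - <<'E'
from h import *
t=load("top");s=load("side")
cv2.imwrite("pics/topc.png",crop(t["color"],235,160,133,112,6)[:600,:798])
cv2.imwrite("pics/sidec.png",crop(s["color"],195,190,190,110,4))
E
```

```text
(no output)
```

View pics/topc.png

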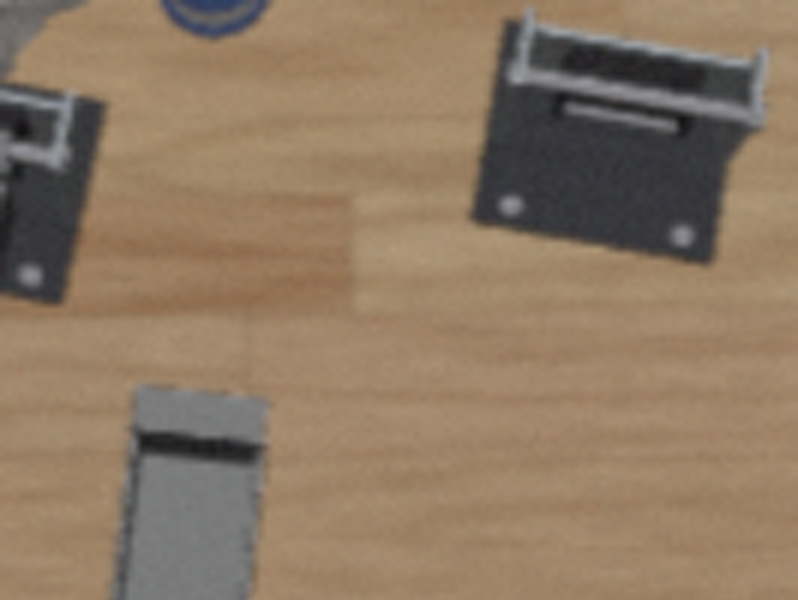

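View pics/sidec.png

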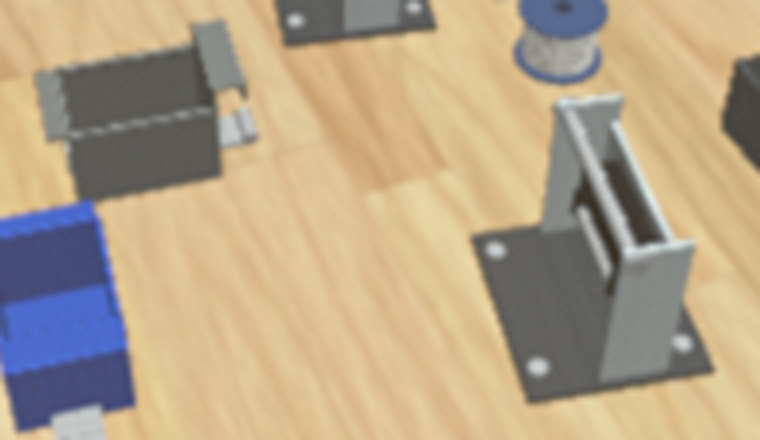

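The top crop shows the empty stand's rail running from crop (520,80) to (757,118), with the bin's lip corners at (137,387) and (268,398). The side crop shows the rail from (565,108) to (632,250). It also shows the lip's back corners at (222,20) and (245,90), and the front lip corners at (37,73) and (48,140).

Run:
```python
from h import *
np.set_printoptions(precision=1,suppress=True)
t=load("top");s=load("side")
T=lambda x,y:(x/6+235-.4,y/6+160-.4);S=lambda x,y:(x/4+195-.4,y/4+190-.4)
def sh(n,a,b): print(n,*tri(t,T(*a),s,S(*b)))
sh("railL",(525,78),(562,105));sh("railR",(757,118),(632,250))
sh("lipL",(137,387),(222,20));sh("lipR",(268,398),(245,90))
for p in((525,78),(757,118)):print("rail@95",plane(t,*T(*p),95))
for p in((562,105),(632,250)):print("rail@95 side",plane(s,*S(*p),95))
for p in((137,387),(268,398)):print("lip@70",plane(t,*T(*p),70))
for p in((222,20),(245,90)):print("lip@70 side",plane(s,*S(*p),70))
for p in((37,73),(48,140),(60,70),(70,135)):print("front@55 side",plane(s,*S(*p),55))
# bin mask in top by colour: low saturation
hsv=cv2.cvtColor(t["color"],cv2.COLOR_BGR2HSV);m=((hsv[...,1]<45)).astype(np.uint8)
m[:, :]*=1; r=np.zeros_like(m); r[215:280,245:290]=m[215:280,245:290]
c=max(cv2.findContours(r,0,1)[0],key=cv2.contourArea);b=cv2.minAreaRect(c);print(b);
for p in cv2.boxPoints(b):print(p,plane(t,*p,70),plane(t,*p,55))
cv2.imwrite("pics/binc.png",np.hstack([crop(t["color"],248,215,44,60,9),crop(s["color"],200,188,64,60,6).repeat(1,0)[:540] if 0 else cv2.resize(crop(s["color"],200,188,64,60,6),(400,540))]))
```

```text
railL [681.5 -98.9 101.8] 1.2501130225501242
railR [ 663.3 -197.9  102.3] 2.9239422230810725
lipL [554.6  69.6  67.8] 1.3618258249740187
lipR [549.1  13.1  63.4] 0.3063286892175729
rail@95 [682.9 -99.6  95. ]
rail@95 [ 663.9 -198.9   95. ]
rail@95 side [686.3 -92.8  95. ]
rail@95 side [ 669.  -192.8   95. ]
lip@70 [553.6  69.6  70. ]
lip@70 [548.1  13.2  70. ]
lip@70 side [554.6  67.1  70. ]
lip@70 side [546.8   6.3  70. ]
front@55 side [447.5  80.1  55. ]
front@55 side [439.8  24.9  55. ]
front@55 side [460.2  77.6  55. ]
front@55 side [451.8  24.1  55. ]
((266.04876708984375, 246.56097412109375), (22.748897552490234, 43.5100212097168), 6.340191841125488)
[252.3 266.9] [443.5  82.9  70. ] [444.7  83.6  55. ]
[257.1 223.7] [554.7  70.4  70. ] [557.3  70.9  55. ]
[279.8 226.2] [547.4  11.9  70. ] [550.   11.7  55. ]
[275.  269.4] [436.6  25.7  70. ] [437.6  25.6  55. ]
```

View pics/binc.png

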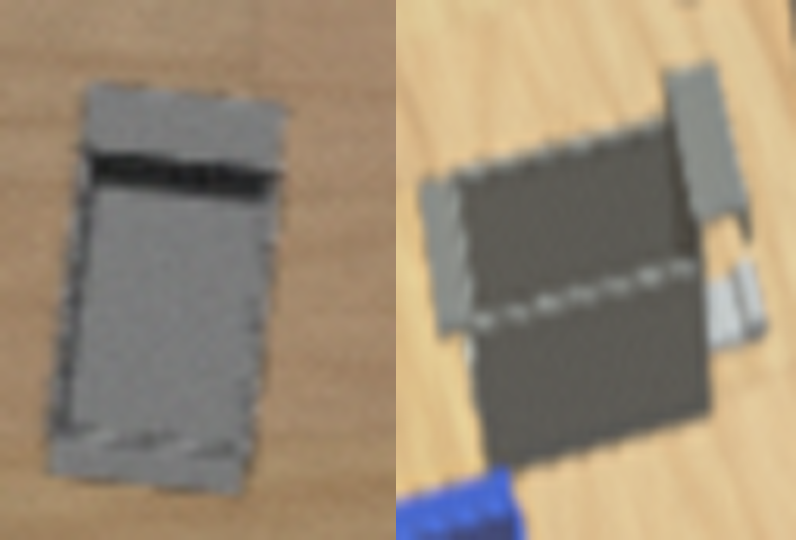

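The bin comes out at centre (493,48) with yaw about -7°, and its length fits the text (110.7 measured, 112 given). My rail end picks were probably on the cheek tops, at z=102, so I'll zoom in on the stand.

Run:
```python
from h import *
t=load("top");s=load("side")
a=crop(t["color"],314,160,50,44,8);b=crop(s["color"],326,208,50,70,8)
a=cv2.copyMakeBorder(a,0,560-a.shape[0],0,0,cv2.BORDER_CONSTANT)
cv2.imwrite("pics/st.png",np.hstack([a,b]))
```

```text
(no output)
```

View pics/st.png

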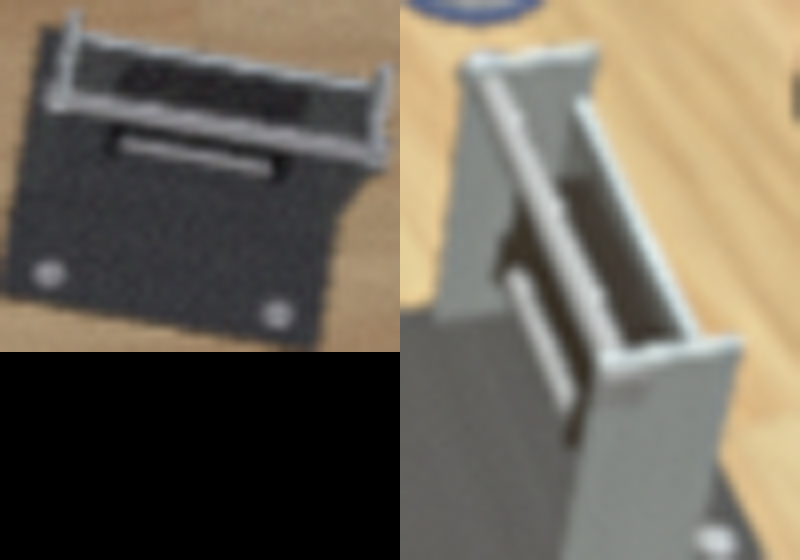

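In the stand zoom, the top view has the rail centre line from (68,101) to (370,151) and the cheek corners at (53,106), (73,12), (390,68) and (380,165). In the side view the cheek corners are at (62,62), (195,45), (200,355) and (342,345).

Run:
```python
from h import *
np.set_printoptions(precision=1,suppress=True)
t=load("top");s=load("side")
T=lambda p:(p[0]/8+314-.4,p[1]/8+160-.4);S=lambda p:(p[0]/8+326-.4,p[1]/8+208-.4)
tc=[(53,106),(73,12),(390,68),(380,165)];sc=[(62,62),(195,45),(342,345),(200,355)]
A=[];B=[];C=[]
for a,b in zip(tc,sc):
    A.append(plane(t,*T(a),102));B.append(plane(s,*S(b),102));p,e=tri(t,T(a),s,S(b));C.append(p);print(A[-1],B[-1],p,e)
for Q in(A,B,C):
    Q=np.array(Q);xd=(Q[1]+Q[2]-Q[0]-Q[3])[:2];yd=(Q[0]+Q[1]-Q[2]-Q[3])[:2]
    print("L",np.linalg.norm(xd)/2,"W",np.linalg.norm(yd)/2,"yawx",np.arctan2(xd[1],xd[0]),"yawy",np.arctan2(-yd[0],yd[1]),"axis",Q.mean(0)[:2]-12*np.array([np.cos(-.17),np.sin(-.17)]))
for p in((68,101),(370,151)):print("rail top@98",plane(t,*T(p),98))
for p in((85,78),(208,345)):print("rail side@97",plane(s,*S(p),97))
# roller ends
for a,b in zip([(118,140),(275,170)],[(112,268),(172,400)]):print("roller",tri(t,T(a),s,S(b)))
```

```text
[680.2 -93.9 102. ] [679.5 -96.5 102. ] [681.  -94.2  99.5] 0.019232104255976802
[ 711.9 -101.4  102. ] [ 714.2 -103.9  102. ] [ 713.9 -102.1  100. ] 2.8339789052867292
[ 691.8 -203.2  102. ] [ 693.8 -206.1  102. ] [ 693.9 -204.2   99.5] 2.7211445360986297
[ 659.3 -198.2  102. ] [ 661.7 -196.1  102. ] [ 659.4 -197.9  104.6] 1.6206731957082503
L 32.64137321289999 W 105.04185886802118 yawx -0.19285065938015017 yawy -0.196281073249293 axis [ 674.  -147.1]
L 34.51301071710661 W 102.71829040852023 yawx -0.25460458619082765 yawy -0.18665563131348636 axis [ 675.5 -148.6]
L 34.45809132349928 W 104.99896838308639 yawx -0.2084041390523746 yawy -0.19929567998155806 axis [ 675.2 -147.6]
rail top@98 [683.  -99.2  98. ]
rail top@98 [ 665.2 -196.1   98. ]
rail side@97 [685.1 -99.5  97. ]
rail side@97 [ 667.9 -190.6   97. ]
roller (array([ 685.2, -122. ,   47.6]), np.float64(1.9421441183023178))
roller (array([ 672.2, -173.1,   55.9]), np.float64(2.744045654082008))
```

Call:
carry_out([
  {"twist": 0.059, "fingers": 1},
  {"twist": 0.059, "fingers": 1},
  {"tx": 0.06, "ty": -0.17, "fingers": 1},
  {"tx": 0.06, "ty": -0.17, "fingers": 1},
  {"tx": 0.06, "ty": -0.17, "fingers": 1},
  {"tx": 0.06, "ty": -0.17, "fingers": 1},
  {"tx": 0.06, "ty": -0.17, "fingers": 1},
  {"tx": 0.06, "ty": -0.17, "fingers": 1},
  {"tx": 0.06, "ty": -0.17, "fingers": 1},
  {"tx": 0.06, "ty": -0.17, "fingers": 1},
  {"tx": 0.06, "ty": -0.17, "fingers": 1},
])

```text
validation failed for argument at $.mo...
```

Call:
carry_out([
  {"tx": 0.0, "ty": 0.0, "tz": 0.0, "twist": 0.059, "fingers": 1.0},
  {"tx": 0.0, "ty": 0.0, "tz": 0.0, "twist": 0.059, "fingers": 1.0},
  {"tx": 0.06, "ty": -0.17, "tz": 0.0, "twist": 0.0, "fingers": 1.0},
  {"tx": 0.06, "ty": -0.17, "tz": 0.0, "twist": 0.0, "fingers": 1.0},
  {"tx": 0.06, "ty": -0.17, "tz": 0.0, "twist": 0.0, "fingers": 1.0},
  {"tx": 0.06, "ty": -0.17, "tz": 0.0, "twist": 0.0, "fingers": 1.0},
  {"tx": 0.06, "ty": -0.17, "tz": 0.0, "twist": 0.0, "fingers": 1.0},
  {"tx": 0.06, "ty": -0.17, "tz": 0.0, "twist": 0.0, "fingers": 1.0},
])

```text
clock: 1.1
eef_pos: [307.8, -335.2, 242.2]
tool_rot: [-3.141, -0.0, -0.114]
force: [0.7, -0.2, -0.1]
width: 85.7
gripper_force: 0.0
```

Call:
carry_out([
  {"tx": 0.062, "ty": -0.1675, "tz": 0.0, "twist": 0.0, "fingers": 1.0},
  {"tx": 0.062, "ty": -0.1675, "tz": 0.0, "twist": 0.0, "fingers": 1.0},
  {"tx": 0.062, "ty": -0.1675, "tz": 0.0, "twist": 0.0, "fingers": 1.0},
  {"tx": 0.062, "ty": -0.1675, "tz": 0.0, "twist": 0.0, "fingers": 1.0},
  {"tx": 0.062, "ty": -0.1675, "tz": 0.0, "twist": 0.0, "fingers": 1.0},
  {"tx": 0.062, "ty": -0.1675, "tz": 0.0, "twist": 0.0, "fingers": 1.0},
  {"tx": 0.062, "ty": -0.1675, "tz": 0.0, "twist": 0.0, "fingers": 1.0},
  {"tx": 0.062, "ty": -0.1675, "tz": 0.0, "twist": 0.0, "fingers": 1.0},
  {"tx": 0.0, "ty": 0.0, "tz": 0.15, "twist": 0.0, "fingers": 1.0},
  {"tx": 0.0, "ty": 0.0, "tz": 0.15, "twist": 0.0, "fingers": 1.0},
  {"tx": 0.0, "ty": 0.0, "tz": 0.0, "twist": 0.0, "fingers": 1.0},
])

```text
clock: 2.48
eef_pos: [498.0, 45.3, 149.7]
tool_rot: [3.14, 0.007, -0.114]
force: [-0.4, -0.3, 0.0]
width: 85.6
gripper_force: 0.0
```

```bash
cat >> h.py <<'E'
def mv(x,y,z,yaw=None):
    from cell import ctrl
    s=ctrl.read_state();p=np.array(s["eef_pos"]);w=s["tool_rot"][2];d=np.array([x,y,z])-p
    c,n=np.cos(w),np.sin(w);print("clk",round(s["clock"],2),"pos",p.round(1),"yaw",round(w,3),"j7",np.round(s["qpos"],2),"F",np.round(s["force"],1),"width",round(s["width"],1))
    print("tx %.3f ty %.3f tz %.3f"%((d[0]*c+d[1]*n)/300,(d[0]*n-d[1]*c)/300,-d[2]/300), "" if yaw is None else "twist %.3f"%((w-yaw)/np.pi))
E
python3 -c "
from h import *
mv(501,47.3,22,-.123)"
```

```text
clk 2.48 pos [498.   45.3 149.7] yaw -0.114 j7 [-0.17  0.56  0.03  2.02 -0.03  0.58 -1.8 ] F [-0.4 -0.3  0. ] width 85.6
tx 0.009 ty -0.008 tz 0.426 twist 0.003
```

Call:
carry_out([
  {"tx": 0.009, "ty": -0.008, "tz": 0.1, "twist": 0.003, "fingers": 1.0},
  {"tx": 0.0, "ty": 0.0, "tz": 0.1, "twist": 0.0, "fingers": 1.0},
  {"tx": 0.0, "ty": 0.0, "tz": 0.1, "twist": 0.0, "fingers": 1.0},
  {"tx": 0.0, "ty": 0.0, "tz": 0.08, "twist": 0.0, "fingers": 1.0},
  {"tx": 0.0, "ty": 0.0, "tz": 0.046, "twist": 0.0, "fingers": 1.0},
  {"tx": 0.0, "ty": 0.0, "tz": 0.0, "twist": 0.0, "fingers": 1.0},
])

```text
clock: 3.22
eef_pos: [504.1, 47.5, 24.9]
tool_rot: [-3.142, -0.0, -0.124]
force: [-0.6, 1.0, 1.3]
width: 85.3
gripper_force: 0.0
```

Run:
```python
from h import *
from cell import eyes
mv(501,47.3,22,-.123)
t=eyes.get_image("top");s=eyes.get_image("side")
cv2.imwrite("pics/g.png",np.hstack([crop(t["color"],235,200,66,75,6),crop(s["color"],185,160,80,90,5)]))
```

```text
clk 3.23 pos [504.1  47.5  24.9] yaw -0.124 j7 [-0.16  0.79  0.02  2.06 -0.04  0.29 -1.8 ] F [-0.6  1.   1.3] width 85.3
tx -0.010 ty 0.002 tz 0.010 twist -0.000
```

View pics/g.png

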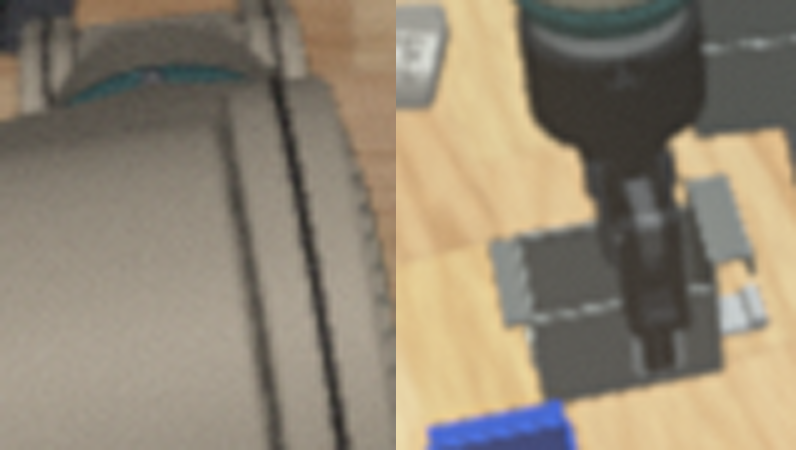

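The side view shows the near finger beside the bin wall at crop (655,330), a little behind the bin's centre. The arm hides the bin in the top view. I'll close the fingers and lift.

Call:
carry_out([
  {"tx": 0.0, "ty": 0.0, "tz": 0.0, "twist": 0.0, "fingers": 0.0},
  {"tx": 0.0, "ty": 0.0, "tz": 0.0, "twist": 0.0, "fingers": 0.0},
  {"tx": 0.0, "ty": 0.0, "tz": 0.0, "twist": 0.0, "fingers": 0.0},
  {"tx": 0.0, "ty": 0.0, "tz": 0.0, "twist": 0.0, "fingers": 0.0},
  {"tx": 0.0, "ty": 0.0, "tz": 0.0, "twist": 0.0, "fingers": 0.0},
  {"tx": 0.0, "ty": 0.0, "tz": 0.0, "twist": 0.0, "fingers": 0.0},
  {"tx": 0.0, "ty": 0.0, "tz": -0.1, "twist": 0.0, "fingers": 0.0},
  {"tx": 0.0, "ty": 0.0, "tz": -0.15, "twist": 0.0, "fingers": 0.0},
  {"tx": 0.0, "ty": 0.0, "tz": -0.15, "twist": 0.0, "fingers": 0.0},
  {"tx": 0.0, "ty": 0.0, "tz": -0.1, "twist": 0.0, "fingers": 0.0},
])

```text
clock: 4.58
eef_pos: [504.1, 47.6, 176.9]
tool_rot: [-3.141, -0.002, -0.123]
force: [0.1, -0.1, -1.8]
width: 59.3
gripper_force: 65.1
```

```bash
python3 -c "
from h import *
mv(704.9,-54,180,1.383)"
```

```text
clk 4.58 pos [504.1  47.6 176.9] yaw -0.123 j7 [-0.18  0.52  0.04  1.98 -0.03  0.64 -1.81] F [ 0.1 -0.1 -1.8] width 59.3
tx 0.706 ty 0.254 tz -0.010 twist -0.480
```

Call:
carry_out([
  {"tx": 0.0, "ty": 0.0, "tz": 0.0, "twist": -0.053, "fingers": 0.0},
  {"tx": 0.0, "ty": 0.0, "tz": 0.0, "twist": -0.053, "fingers": 0.0},
  {"tx": 0.0, "ty": 0.0, "tz": 0.0, "twist": -0.053, "fingers": 0.0},
  {"tx": 0.0, "ty": 0.0, "tz": 0.0, "twist": -0.053, "fingers": 0.0},
  {"tx": 0.0, "ty": 0.0, "tz": 0.0, "twist": -0.053, "fingers": 0.0},
  {"tx": 0.0, "ty": 0.0, "tz": 0.0, "twist": -0.053, "fingers": 0.0},
  {"tx": 0.0, "ty": 0.0, "tz": 0.0, "twist": -0.053, "fingers": 0.0},
  {"tx": 0.0, "ty": 0.0, "tz": 0.0, "twist": -0.053, "fingers": 0.0},
  {"tx": 0.0, "ty": 0.0, "tz": 0.0, "twist": -0.056, "fingers": 0.0},
  {"tx": 0.0, "ty": 0.0, "tz": 0.0, "twist": 0.0, "fingers": 0.0},
])

```text
clock: 5.82
eef_pos: [503.4, 47.3, 174.7]
tool_rot: [-3.141, -0.0, 1.382]
force: [-0.0, 0.4, -0.7]
width: 59.4
gripper_force: 65.1
```

```bash
python3 -c "
from h import *
mv(704.9,-54,180,1.383)"
```

```text
clk 5.83 pos [503.4  47.3 174.7] yaw 1.382 j7 [ 0.12  0.55 -0.4   1.98  0.33  0.68 -0.67] F [-0.   0.4 -0.7] width 59.4
tx -0.206 ty 0.723 tz -0.018 twist -0.000
```

Call:
carry_out([
  {"tx": -0.039, "ty": 0.1446, "tz": 0.0, "twist": 0.0, "fingers": 0.0},
  {"tx": -0.039, "ty": 0.1446, "tz": 0.0, "twist": 0.0, "fingers": 0.0},
  {"tx": -0.039, "ty": 0.1446, "tz": 0.0, "twist": 0.0, "fingers": 0.0},
  {"tx": -0.039, "ty": 0.1446, "tz": 0.0, "twist": 0.0, "fingers": 0.0},
  {"tx": -0.039, "ty": 0.1446, "tz": 0.0, "twist": 0.0, "fingers": 0.0},
  {"tx": 0.0, "ty": 0.0, "tz": 0.0, "twist": 0.0, "fingers": 0.0},
  {"tx": 0.0, "ty": 0.0, "tz": 0.08, "twist": 0.0, "fingers": 0.0},
  {"tx": 0.0, "ty": 0.0, "tz": 0.05, "twist": 0.0, "fingers": 0.0},
  {"tx": 0.0, "ty": 0.0, "tz": 0.0, "twist": 0.0, "fingers": 0.0},
])

```text
clock: 6.95
eef_pos: [704.4, -49.7, 134.0]
tool_rot: [-3.138, 0.001, 1.384]
force: [1.0, 0.4, -0.4]
width: 59.2
gripper_force: 65.5
```

Run:
```python
from h import *
from cell import eyes
mv(705.5,-51,125,1.383)
t=eyes.get_image("top");s=eyes.get_image("side")
cv2.imwrite("pics/c.png",np.hstack([crop(t["color"],250,130,100,100,4),crop(s["color"],270,120,100,100,4)]))
```

```text
clk 6.95 pos [704.4 -49.7 134. ] yaw 1.384 j7 [ 0.23  0.85 -0.38  1.42  0.35  0.94 -0.43] F [ 1.   0.4 -0.4] width 59.2
tx -0.004 ty 0.004 tz 0.030 twist 0.000
```

View pics/c.png

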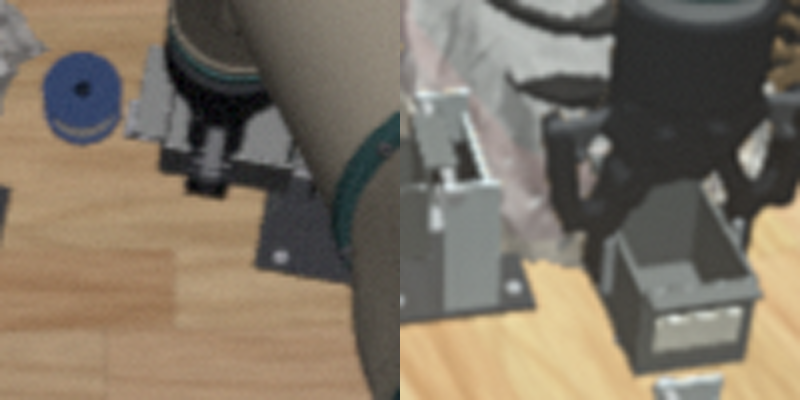

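The views show the bin's front bottom edge just over the left cheek's top, at about (690,385) in the side crop, and the spool standing clear. I'll lower in small steps so the front gets pushed up.

Call:
carry_out([
  {"tx": 0.0, "ty": 0.0, "tz": 0.015, "twist": 0.0, "fingers": 0.0},
  {"tx": 0.0, "ty": 0.0, "tz": 0.01, "twist": 0.0, "fingers": 0.0},
  {"tx": 0.0, "ty": 0.0, "tz": 0.01, "twist": 0.0, "fingers": 0.0},
  {"tx": 0.0, "ty": 0.0, "tz": 0.01, "twist": 0.0, "fingers": 0.0},
  {"tx": 0.0, "ty": 0.0, "tz": 0.0, "twist": 0.0, "fingers": 0.0},
])

```text
clock: 7.68
eef_pos: [706.8, -48.2, 124.7]
tool_rot: [3.14, -0.002, 1.385]
force: [-3.6, 2.6, 10.3]
width: 59.4
gripper_force: 67.5
```

Call:
carry_out([
  {"tx": 0.0, "ty": 0.0, "tz": 0.01, "twist": 0.0, "fingers": 0.0},
  {"tx": 0.0, "ty": 0.0, "tz": 0.01, "twist": 0.0, "fingers": 0.0},
  {"tx": 0.0, "ty": 0.0, "tz": 0.01, "twist": 0.0, "fingers": 0.0},
  {"tx": 0.0, "ty": 0.0, "tz": 0.0, "twist": 0.0, "fingers": 0.0},
])

```text
clock: 8.18
eef_pos: [708.2, -44.3, 116.8]
tool_rot: [3.137, -0.007, 1.387]
force: [-1.1, 7.9, 13.3]
width: 59.3
gripper_force: 69.6
```

Run:
```python
from h import *
mv(705.5,-51,108,1.383)
```

```text
clk 8.18 pos [708.2 -44.3 116.8] yaw 1.387 j7 [ 0.22  0.87 -0.38  1.43  0.36  0.9  -0.44] F [-1.1  7.9 13.3] width 59.3
tx -0.024 ty -0.005 tz 0.029 twist 0.001
```

Call:
carry_out([
  {"tx": -0.005, "ty": 0.0, "tz": 0.01, "twist": 0.0, "fingers": 0.0},
  {"tx": -0.005, "ty": 0.0, "tz": 0.01, "twist": 0.0, "fingers": 0.0},
  {"tx": -0.005, "ty": 0.0, "tz": 0.01, "twist": 0.0, "fingers": 0.0},
  {"tx": -0.005, "ty": 0.0, "tz": 0.01, "twist": 0.0, "fingers": 0.0},
  {"tx": 0.0, "ty": 0.0, "tz": 0.0, "twist": 0.0, "fingers": 0.0},
])

```text
clock: 8.8
eef_pos: [709.6, -43.8, 106.5]
tool_rot: [3.133, -0.016, 1.39]
force: [0.8, 16.4, 15.1]
width: 59.5
gripper_force: 71.2
```

Run:
```python
from h import *
from cell import eyes
mv(705.5,-51,108,1.383)
t=eyes.get_image("top");s=eyes.get_image("side")
cv2.imwrite("pics/d.png",np.hstack([crop(t["color"],250,130,100,100,4),crop(s["color"],270,120,100,100,4)]))
```

```text
clk 8.8 pos [709.6 -43.8 106.5] yaw 1.39 j7 [ 0.23  0.88 -0.38  1.44  0.36  0.88 -0.43] F [ 0.8 16.4 15.1] width 59.5
tx -0.026 ty -0.009 tz -0.005 twist 0.002
```

View pics/d.png

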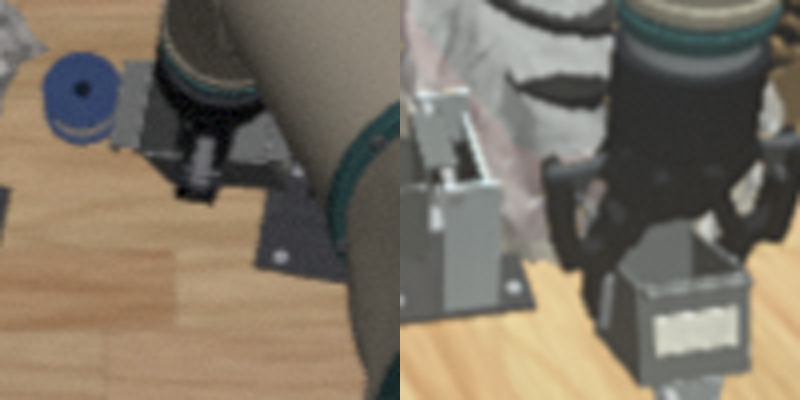

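The bin is rotating in the grip: its front face, with the label at about (700,330), now faces more upward. By geometry the tip is about 23°. I'll press a little more and then lift.

Call:
carry_out([
  {"tx": -0.004, "ty": 0.0, "tz": 0.012, "twist": 0.0, "fingers": 0.0},
  {"tx": 0.0, "ty": 0.0, "tz": 0.008, "twist": 0.0, "fingers": 0.0},
  {"tx": 0.0, "ty": 0.0, "tz": 0.0, "twist": 0.0, "fingers": 0.0},
])

```text
clock: 9.28
eef_pos: [709.8, -43.1, 100.4]
tool_rot: [3.133, -0.018, 1.391]
force: [2.0, 19.1, 14.9]
width: 59.2
gripper_force: 71.5
```

Call:
carry_out([
  {"tx": 0.0, "ty": 0.0, "tz": -0.1, "twist": 0.0, "fingers": 0.0},
  {"tx": 0.0, "ty": 0.0, "tz": -0.15, "twist": 0.0, "fingers": 0.0},
  {"tx": 0.0, "ty": 0.0, "tz": -0.1, "twist": 0.0, "fingers": 0.0},
  {"tx": 0.0, "ty": 0.0, "tz": 0.0, "twist": 0.0, "fingers": 0.0},
])

```text
clock: 9.78
eef_pos: [706.6, -57.0, 203.1]
tool_rot: [3.136, -0.001, 1.384]
force: [0.3, 0.0, -1.1]
width: 59.3
gripper_force: 69.7
```

Call:
carry_out([
  {"tx": 0.0, "ty": 0.0, "tz": 0.0, "twist": 0.0555, "fingers": 0.0},
  {"tx": 0.0, "ty": 0.0, "tz": 0.0, "twist": 0.0555, "fingers": 0.0},
  {"tx": 0.0, "ty": 0.0, "tz": 0.0, "twist": 0.0555, "fingers": 0.0},
  {"tx": 0.0, "ty": 0.0, "tz": 0.0, "twist": 0.0555, "fingers": 0.0},
  {"tx": 0.0, "ty": 0.0, "tz": 0.0, "twist": 0.0555, "fingers": 0.0},
  {"tx": 0.0, "ty": 0.0, "tz": 0.0, "twist": 0.0555, "fingers": 0.0},
  {"tx": 0.0, "ty": 0.0, "tz": 0.0, "twist": 0.0555, "fingers": 0.0},
  {"tx": 0.0, "ty": 0.0, "tz": 0.0, "twist": 0.0555, "fingers": 0.0},
  {"tx": 0.0, "ty": 0.0, "tz": 0.0, "twist": 0.0555, "fingers": 0.0},
  {"tx": 0.0, "ty": 0.0, "tz": 0.0, "twist": 0.0, "fingers": 0.0},
])

```text
clock: 11.02
eef_pos: [703.8, -57.0, 198.2]
tool_rot: [3.14, 0.003, -0.183]
force: [-0.6, 0.8, -1.5]
width: 59.5
gripper_force: 69.4
```

Run:
```python
from h import *
mv(615.9,-136.7,160,-.188)
```

```text
clk 11.03 pos [703.8 -57.  198.2] yaw -0.183 j7 [ 0.03  0.76  0.01  1.38 -0.01  1.01 -1.7 ] F [-0.6  0.8 -1.5] width 59.5
tx -0.240 ty 0.314 tz 0.127 twist 0.002
```

Call:
carry_out([
  {"tx": -0.08, "ty": 0.1, "tz": 0.0, "twist": 0.002, "fingers": 0.0},
  {"tx": -0.08, "ty": 0.1, "tz": 0.0, "twist": 0.0, "fingers": 0.0},
  {"tx": -0.08, "ty": 0.114, "tz": 0.0, "twist": 0.0, "fingers": 0.0},
  {"tx": 0.0, "ty": 0.0, "tz": 0.127, "twist": 0.0, "fingers": 0.0},
  {"tx": 0.0, "ty": 0.0, "tz": 0.0, "twist": 0.0, "fingers": 0.0},
  {"tx": 0.0, "ty": 0.0, "tz": 0.0, "twist": 0.0, "fingers": 0.0},
])

```text
clock: 11.78
eef_pos: [617.0, -135.4, 162.3]
tool_rot: [-3.141, -0.001, -0.188]
force: [-0.1, -0.0, -0.8]
width: 59.3
gripper_force: 69.6
```

Run:
```python
from h import *
from cell import eyes
mv(615.9,-136.7,160,-.188)
for n in("side","top"):np.savez(f"{n}1.npz",**eyes.get_image(n))
s=load("side",1);t=load("top",1)
print(proj(s,[615,-136,168]),proj(t,[615,-136,168]),proj(s,[674.8,-148,95]))
u,v=proj(s,[640,-140,150]).astype(int);print(u,v)
a=crop(s["color"],u-50,v-60,100,120,5);b=crop(t["color"],305,160,66,100,6)[:600]
cv2.imwrite("pics/e.png",np.hstack([a[:,:400],b][:1]+[b])[:, :800] if 0 else np.hstack([a,b[:600,:300]]))
```

```text
clk 11.78 pos [ 617.  -135.4  162.3] yaw -0.188 j7 [ 0.17  0.69  0.    1.65 -0.    0.8  -1.58] F [-0.1 -0.  -0.8] width 59.3
tx -0.003 ty 0.005 tz 0.008 twist -0.000
[315.7154339  211.96515648] [341.56705537 190.85878539] [343.46356589 235.23928223]
328 216
```

View pics/e.png

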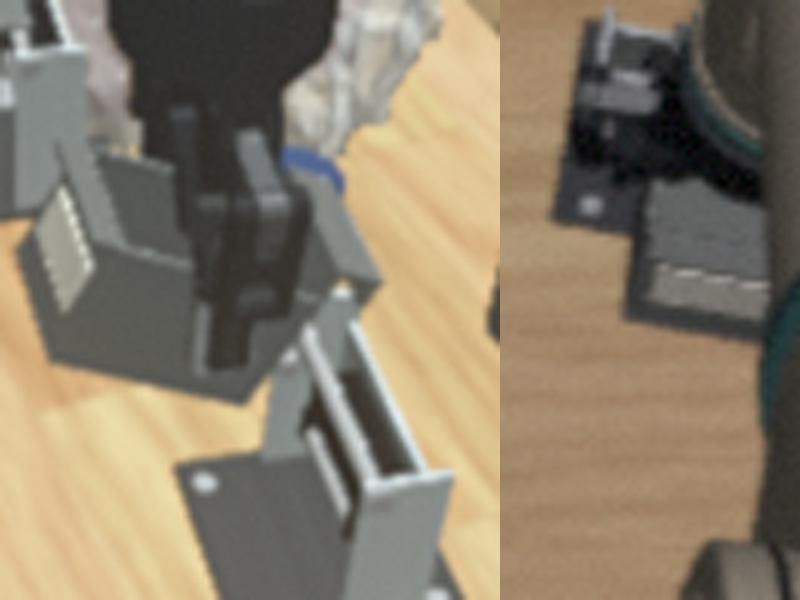

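The side crop (origin (278,156), 5x) shows the bin tipped front-up. Its near side face has its bottom front corner at (48,360), its bottom rear corner at (248,403) and the lip's near rear corner at about (382,285). The rail is at (305,330)–(375,480). I'll cast those pixels onto the near-face plane to get the tilt and the seat.

Run:
```python
from h import *
np.set_printoptions(precision=1,suppress=True)
s=load("side",1)
S=lambda p:(p[0]/5+278-.4,p[1]/5+156-.4)
w=-.188;X=np.array([np.cos(w),np.sin(w),0]);Y=np.array([-np.sin(w),np.cos(w),0])
P=np.array([617,-135.4,170.3])
def onp(p,off):
    o,d=ray(s,*S(p));k=((P+off*Y-o)@Y)/(d@Y);q=o+k*d-P;return np.array([q@X,q[2]])
bf,br,fl,lp=[onp(p,-30) for p in((48,360),(248,403),(105,247),(382,285))]
print(bf,br,fl,lp,"len",np.linalg.norm(br-bf),"h",np.linalg.norm(fl-bf))
th=np.arctan2(bf[1]-br[1],br[0]-bf[0]);print("theta",np.degrees(th))
th2=np.arctan2(*( (fl-bf)));print("theta front edge",np.degrees(th2))
for th in(th,np.radians(28)):
    c,n=np.cos(th),np.sin(th)
    R=lambda x,z:np.array([x*c+z*n,z*c-x*n])
    for nm,q,b in(("bf",bf,(-42,-27.5)),("br",br,(42,-27.5)),("lip",lp,(59,42.5)),("fl",fl,(-42,27.5))):
        print(nm,"centre rel pivot",q-R(*b),"seat rel pivot",q-R(*b)+R(52,35.5))
for q in(-11,):print("expected centre",R(-11,-5.4))
print("rail stand y of pivot",(P-np.array([674.8,-148,95]))@Y, (P-np.array([674.8,-148,95]))@X)
```

```text
[-61.1  -1.7] [ 14.1 -39.2] [-42.5  47.3] [58.8 11.2] len 84.08368128218521 h 52.40576891232987
theta 26.48004036915387
theta front edge 20.811878230446712
bf centre rel pivot [-11.3   4.2] seat rel pivot [51.1 12.8]
br centre rel pivot [-11.2   4.1] seat rel pivot [51.2 12.7]
lip centre rel pivot [-13.   -0.6] seat rel pivot [49.4  8. ]
fl centre rel pivot [-17.2   3.9] seat rel pivot [45.2 12.5]
bf centre rel pivot [-11.1   2.8] seat rel pivot [51.4  9.8]
br centre rel pivot [-10.    4.8] seat rel pivot [52.5 11.7]
lip centre rel pivot [-13.2   1.3] seat rel pivot [49.3  8.3]
fl centre rel pivot [-18.3   3.3] seat rel pivot [44.2 10.2]
expected centre [-12.2   0.4]
rail stand y of pivot 1.5754851732987398 -59.13643417106505
```

Call:
carry_out([
  {"tx": -0.057, "ty": 0.005, "tz": 0.0, "twist": 0.0, "fingers": 0.0},
  {"tx": 0.0, "ty": 0.0, "tz": 0.1, "twist": 0.0, "fingers": 0.0},
  {"tx": 0.0, "ty": 0.0, "tz": 0.113, "twist": 0.0, "fingers": 0.0},
  {"tx": 0.0, "ty": 0.0, "tz": 0.0, "twist": 0.0, "fingers": 0.0},
  {"tx": 0.0, "ty": 0.0, "tz": 0.0, "twist": 0.0, "fingers": 0.0},
])

```text
clock: 12.5
eef_pos: [600.6, -134.3, 99.5]
tool_rot: [-3.142, -0.003, -0.19]
force: [-0.4, 0.4, -1.0]
width: 59.4
gripper_force: 69.6
```

```bash
cat >> h.py <<'E'
def st():  # seat & pivot in stand frame
    from cell import ctrl
    s=ctrl.read_state();w=-.188;d=np.array(s["eef_pos"])-[674.8,-148,87]
    px,py,pz=d[0]*np.cos(w)+d[1]*np.sin(w),-d[0]*np.sin(w)+d[1]*np.cos(w),d[2]
    print("clk",s["clock"],"seat",np.round([px+50.3,py,pz+9.5],1),"F",np.round(s["force"],1),"yaw",round(s["tool_rot"][2],3))
E
python3 -c "
from h import *
st()"
```

```text
clk 12.5 seat [-25.2  -0.4  22. ] F [-0.4  0.4 -1. ] yaw -0.19
```

Call:
carry_out([
  {"tx": 0.05, "ty": 0.0, "tz": 0.0, "twist": 0.0, "fingers": 0.0},
  {"tx": 0.05, "ty": 0.0, "tz": 0.0, "twist": 0.0, "fingers": 0.0},
  {"tx": 0.03, "ty": 0.0, "tz": 0.0, "twist": 0.0, "fingers": 0.0},
  {"tx": 0.0, "ty": 0.0, "tz": 0.0, "twist": 0.0, "fingers": 0.0},
  {"tx": 0.0, "ty": 0.0, "tz": 0.0, "twist": 0.0, "fingers": 0.0},
])

```text
clock: 13.12
eef_pos: [637.3, -141.7, 98.4]
tool_rot: [3.142, -0.0, -0.191]
force: [0.2, -0.1, -1.1]
width: 59.4
gripper_force: 69.6
```

Run:
```python
from h import *
from cell import eyes
st()
np.savez("side2.npz",**eyes.get_image("side"));s=load("side",2)
cv2.imwrite("pics/f.png",crop(s["color"],278,170,100,90,6))
g=cv2.cvtColor(s["color"],cv2.COLOR_BGR2HSV)
```

```text
clk 13.125 seat [12.3 -0.9 20.9] F [ 0.2 -0.1 -1.1] yaw -0.191
```

Call:
carry_out([
  {"tx": 0.005, "ty": 0.0, "tz": 0.0, "twist": 0.0, "fingers": 0.0},
  {"tx": -0.015, "ty": 0.0, "tz": 0.03, "twist": 0.0, "fingers": 0.0},
  {"tx": -0.01, "ty": 0.0, "tz": 0.02, "twist": 0.0, "fingers": 0.0},
  {"tx": 0.0, "ty": 0.0, "tz": 0.0, "twist": 0.0, "fingers": 0.0},
])

```text
clock: 13.68
eef_pos: [630.4, -140.4, 82.0]
tool_rot: [3.142, 0.002, -0.191]
force: [-0.3, 0.3, -1.1]
width: 59.1
gripper_force: 69.6
```

```bash
python3 -c "
from h import *
st()"
```

```text
clk 13.675 seat [ 5.3 -0.8  4.5] F [-0.3  0.3 -1.1] yaw -0.191
```

Call:
carry_out([
  {"tx": -0.005, "ty": 0.0, "tz": 0.01, "twist": 0.0, "fingers": 0.0},
  {"tx": -0.003, "ty": 0.0, "tz": 0.007, "twist": 0.0, "fingers": 0.0},
  {"tx": 0.0, "ty": 0.0, "tz": 0.0, "twist": 0.0, "fingers": 0.0},
  {"tx": 0.0, "ty": 0.0, "tz": 0.0, "twist": 0.0, "fingers": 0.0},
])

```text
clock: 14.18
eef_pos: [629.4, -140.2, 78.0]
tool_rot: [3.142, -0.0, -0.191]
force: [0.1, 0.0, -1.6]
width: 59.3
gripper_force: 69.6
```

```bash
python3 -c "
from h import *
st()"
```

```text
clk 14.175 seat [ 4.3 -0.8  0.5] F [ 0.1  0.  -1.6] yaw -0.191
```

Call:
carry_out([
  {"tx": -0.004, "ty": 0.0, "tz": 0.007, "twist": 0.0, "fingers": 0.0},
  {"tx": -0.002, "ty": 0.0, "tz": 0.005, "twist": 0.0, "fingers": 0.0},
  {"tx": 0.0, "ty": 0.0, "tz": 0.0, "twist": 0.0, "fingers": 0.0},
])

```text
clock: 14.55
eef_pos: [629.1, -140.2, 75.5]
tool_rot: [3.142, -0.004, -0.191]
force: [1.0, 0.0, 4.2]
width: 59.3
gripper_force: 70.4
```

```bash
python3 -c "
from h import *
st()"
```

```text
clk 14.55 seat [ 4.  -0.9 -2. ] F [1.  0.  4.2] yaw -0.191
```

Call:
carry_out([
  {"tx": -0.01, "ty": 0.0, "tz": 0.0, "twist": 0.0, "fingers": 0.0},
  {"tx": -0.01, "ty": 0.0, "tz": 0.0, "twist": 0.0, "fingers": 0.0},
  {"tx": 0.0, "ty": 0.0, "tz": 0.0, "twist": 0.0, "fingers": 0.0},
])

```text
clock: 14.92
eef_pos: [626.4, -139.6, 76.5]
tool_rot: [-3.142, -0.011, -0.191]
force: [6.9, -0.9, 5.5]
width: 59.5
gripper_force: 70.2
```

```bash
python3 -c "
from h import *
st()"
```

```text
clk 14.925 seat [ 1.2 -0.8 -1. ] F [ 6.9 -0.9  5.5] yaw -0.191
```

The pull forward met 6.9 N, so the lip is hooked. I'll release the bin and rise.

Call:
carry_out([
  {"tx": 0.0, "ty": 0.0, "tz": 0.0, "twist": 0.0, "fingers": 1.0},
  {"tx": 0.0, "ty": 0.0, "tz": 0.0, "twist": 0.0, "fingers": 1.0},
  {"tx": 0.0, "ty": 0.0, "tz": 0.0, "twist": 0.0, "fingers": 1.0},
  {"tx": 0.0, "ty": 0.0, "tz": 0.0, "twist": 0.0, "fingers": 1.0},
  {"tx": 0.0, "ty": 0.0, "tz": 0.0, "twist": 0.0, "fingers": 1.0},
  {"tx": 0.0, "ty": 0.0, "tz": 0.0, "twist": 0.0, "fingers": 1.0},
  {"tx": 0.0, "ty": 0.0, "tz": -0.1, "twist": 0.0, "fingers": 1.0},
  {"tx": 0.0, "ty": 0.0, "tz": -0.15, "twist": 0.0, "fingers": 1.0},
  {"tx": 0.0, "ty": 0.0, "tz": -0.1, "twist": 0.0, "fingers": 1.0},
  {"tx": 0.0, "ty": 0.0, "tz": 0.0, "twist": 0.0, "fingers": 0.0},
])

```text
clock: 16.18
eef_pos: [623.4, -139.1, 182.2]
tool_rot: [-3.142, -0.006, -0.191]
force: [-0.4, 0.2, 0.0]
width: 69.7
gripper_force: 0.0
```

Run:
```python
from h import *
from cell import eyes
st()
for n in("side","top"):np.savez(f"{n}3.npz",**eyes.get_image(n))
np.set_printoptions(precision=1,suppress=True)
s=load("side",3)
w=-.188;X=np.array([np.cos(w),np.sin(w),0]);Y=np.array([-np.sin(w),np.cos(w),0]);R=np.array([674.8,-148,95])
# predicted pixel of near-side silhouette at tip 0/11 deg, and the label (bright, low sat) blob
for th in(0,11,25):
    c,n=np.cos(np.radians(th)),np.sin(np.radians(th))
    f=lambda x,z:R+X*((x-52)*c+(z-35.5)*n)-Y*30+np.array([0,0,(z-35.5)*c-(x-52)*n])
    print(th,[proj(s,f(*q)) for q in((-42,-27.5),(42,-27.5),(-42,27.5))])
hsv=cv2.cvtColor(s["color"],cv2.COLOR_BGR2HSV);roi=hsv[195:300,270:345]
m=((roi[...,1]<45)&(roi[...,2]<125)).astype(np.uint8)
n,l,stt,cen=cv2.connectedComponentsWithStats(m);print([(stt[i]+[270,195,0,0,0],cen[i]+[270,195]) for i in range(1,n) if stt[i][4]>80])
i=1+np.argmax(stt[1:,4]);ct=max(cv2.findContours((l==i).astype(np.uint8),0,1)[0],key=cv2.contourArea)
print((cv2.approxPolyDP(ct,2.5,True)[:,0]+[270,195]).tolist())
```

```text
clk 16.175 seat [ -1.9  -0.9 104.7] F [-0.4  0.2  0. ] yaw -0.191
0 [array([299.5, 275.1]), array([340.1, 268.3]), array([300.5, 256.9])]
11 [array([294.6, 269.9]), array([334.6, 268.3]), array([300.9, 250.4])]
25 [array([291.1, 261.6]), array([328.2, 267.1]), array([304.2, 241.7])]
[(array([270, 195,  33,   6,  96]), array([282.7, 196.8])), (array([322, 195,  23,  29, 288]), array([331.4, 207.2])), (array([ 293,  224,   52,   66, 2027]), array([323.2, 255.4]))]
[[335, 224], [333, 230], [297, 234], [302, 248], [328, 247], [341, 251], [300, 253], [297, 263], [293, 244], [298, 269], [320, 269], [327, 289], [344, 286], [344, 260], [340, 259], [344, 244]]
```

The bin's near bottom front corner is at (298,269). That lies between the predictions for 0° and 11° of tip, so the bin hangs on the rail with its bead on the roller. Next I'll go over the front lip with shut fingers.

```bash
python3 -c "
from h import *
mv(578.5,-129.7,130,-.188)"
```

```text
clk 16.27 pos [ 621.3 -138.6  179.1] yaw -0.191 j7 [ 0.17  0.68  0.01  1.62 -0.01  0.84 -1.58] F [-0.5  1.2 -0.2] width 55.1
tx -0.146 ty -0.002 tz 0.164 twist -0.001
```

Call:
carry_out([
  {"tx": -0.07, "ty": -0.002, "tz": 0.0, "twist": 0.0, "fingers": 0.0},
  {"tx": -0.07, "ty": 0.0, "tz": 0.0, "twist": 0.0, "fingers": 0.0},
  {"tx": 0.0, "ty": 0.0, "tz": 0.0, "twist": 0.0, "fingers": 0.0},
  {"tx": 0.0, "ty": 0.0, "tz": 0.1, "twist": 0.0, "fingers": 0.0},
  {"tx": 0.0, "ty": 0.0, "tz": 0.06, "twist": 0.0, "fingers": 0.0},
  {"tx": 0.0, "ty": 0.0, "tz": 0.0, "twist": 0.0, "fingers": 0.0},
])

```text
clock: 17.02
eef_pos: [579.7, -129.9, 129.3]
tool_rot: [3.142, 0.004, -0.191]
force: [-0.2, 0.6, -0.0]
width: -0.2
gripper_force: 0.0
```

```bash
python3 -c "
from h import *
mv(578.5,-129.7,98,-.188)"
```

```text
clk 17.02 pos [ 579.7 -129.9  129.3] yaw -0.191 j7 [ 0.17  0.69  0.    1.78 -0.    0.68 -1.59] F [-0.2  0.6 -0. ] width -0.2
tx -0.004 ty -0.000 tz 0.104 twist -0.001
```

Call:
carry_out([
  {"tx": -0.003, "ty": 0.0, "tz": 0.03, "twist": 0.0, "fingers": 0.0},
  {"tx": 0.0, "ty": 0.0, "tz": 0.02, "twist": 0.0, "fingers": 0.0},
  {"tx": 0.0, "ty": 0.0, "tz": 0.015, "twist": 0.0, "fingers": 0.0},
  {"tx": 0.0, "ty": 0.0, "tz": 0.015, "twist": 0.0, "fingers": 0.0},
  {"tx": 0.0, "ty": 0.0, "tz": 0.0, "twist": 0.0, "fingers": 0.0},
])

```text
clock: 17.65
eef_pos: [579.5, -129.9, 107.1]
tool_rot: [-3.142, 0.0, -0.191]
force: [0.4, 0.4, -0.7]
width: 0.1
gripper_force: 0.0
```

Call:
carry_out([
  {"tx": 0.0, "ty": 0.0, "tz": 0.012, "twist": 0.0, "fingers": 0.0},
  {"tx": 0.0, "ty": 0.0, "tz": 0.012, "twist": 0.0, "fingers": 0.0},
  {"tx": 0.0, "ty": 0.0, "tz": 0.0, "twist": 0.0, "fingers": 0.0},
])

```text
clock: 18.02
eef_pos: [579.5, -129.9, 100.2]
tool_rot: [-3.142, 0.0, -0.191]
force: [-0.2, 0.9, 2.2]
width: -0.1
gripper_force: 1.1
```

Call:
carry_out([
  {"tx": 0.0, "ty": 0.0, "tz": 0.008, "twist": 0.0, "fingers": 0.0},
  {"tx": 0.0, "ty": 0.0, "tz": 0.008, "twist": 0.0, "fingers": 0.0},
  {"tx": 0.0, "ty": 0.0, "tz": 0.0, "twist": 0.0, "fingers": 0.0},
])

```text
clock: 18.4
eef_pos: [578.3, -129.7, 97.0]
tool_rot: [-3.142, 0.002, -0.191]
force: [-6.7, 3.5, 17.4]
width: -0.0
gripper_force: 8.5
```

Call:
carry_out([
  {"tx": 0.0, "ty": 0.0, "tz": 0.008, "twist": 0.0, "fingers": 0.0},
  {"tx": 0.0, "ty": 0.0, "tz": 0.0, "twist": 0.0, "fingers": 0.0},
])

```text
clock: 18.65
eef_pos: [578.3, -129.7, 96.4]
tool_rot: [-3.141, 0.002, -0.191]
force: [-10.7, 2.4, 31.0]
width: 0.2
gripper_force: 15.7
```

It has reached a firm stop with the fingertips at 86, close to the home height of 87. I'll lift away and check.

Call:
carry_out([
  {"tx": 0.0, "ty": 0.0, "tz": -0.05, "twist": 0.0, "fingers": 0.0},
  {"tx": -0.05, "ty": 0.0, "tz": -0.15, "twist": 0.0, "fingers": 0.0},
  {"tx": -0.1, "ty": 0.0, "tz": -0.15, "twist": 0.0, "fingers": 0.0},
  {"tx": -0.15, "ty": 0.0, "tz": -0.1, "twist": 0.0, "fingers": 0.0},
  {"tx": -0.1, "ty": 0.0, "tz": 0.0, "twist": 0.0, "fingers": 0.0},
  {"tx": 0.0, "ty": 0.0, "tz": 0.0, "twist": 0.0, "fingers": 0.0},
  {"tx": 0.0, "ty": 0.0, "tz": 0.0, "twist": 0.0, "fingers": 0.0},
])

```text
clock: 19.52
eef_pos: [462.9, -107.3, 228.1]
tool_rot: [-3.142, -0.002, -0.191]
force: [-0.0, -0.0, -0.9]
width: 0.0
gripper_force: 0.0
```

Run:
```python
from h import *
from cell import eyes
st()
for n in("side","top"):np.savez(f"{n}4.npz",**eyes.get_image(n))
for n in("side","top"):
  s=load(n,4);a=load(n,0)
  hs=cv2.cvtColor(s["color"],cv2.COLOR_BGR2HSV)
  x0,y0,x1,y1=(270,195,345,300) if n=="side" else (300,150,370,235)
  roi=hs[y0:y1,x0:x1];m=((roi[...,1]<45)&(roi[...,2]<125)).astype(np.uint8)
  k,l,stt,cen=cv2.connectedComponentsWithStats(m);i=1+np.argmax(stt[1:,4])
  ct=max(cv2.findContours((l==i).astype(np.uint8),0,1)[0],key=cv2.contourArea)
  print(n,(cv2.approxPolyDP(ct,2,True)[:,0]+[x0,y0]).tolist())
s=load("side",4);t=load("top",4)
w=-.188;X=np.array([np.cos(w),np.sin(w),0]);Y=np.array([-np.sin(w),np.cos(w),0]);R=np.array([674.8,-148,95])
for th in(0,5,11):
    c,n=np.cos(np.radians(th)),np.sin(np.radians(th))
    f=lambda x,z,y:R+X*((x-52)*c+(z-35.5)*n)+Y*y+np.array([0,0,(z-35.5)*c-(x-52)*n])
    print(th,[proj(s,f(*q)).round(1).tolist() for q in((-42,-27.5,-30),(42,-27.5,-30),(-42,27.5,-30))],[proj(t,f(*q)).round(1).tolist() for q in((-53,27.5,28),(-53,27.5,-28),(59,42.5,30),(59,42.5,-30))])
# bystander centroids before/after: red tape, yellow lid, blue spool
def cent(im,lo,hi,b):
    h=cv2.inRange(cv2.cvtColor(im,cv2.COLOR_BGR2HSV)[b[1]:b[3],b[0]:b[2]],lo,hi);M=cv2.moments(h,True);return (round(M["m10"]/M["m00"],1),round(M["m01"]/M["m00"],1))
for nm,lo,hi,b in(("tape",(165,120,60),(180,255,255),(365,220,415,265)),("spool",(105,90,40),(125,255,255),(255,138,288,172)),("jar",(18,150,100),(30,255,255),(145,165,185,202))):
    print(nm,[cent(load("top",k)["color"],lo,hi,b) for k in(0,4)])
```

```text
clk 19.525 seat [-165.5    0.3  150.6] F [-0.  -0.  -0.9] yaw -0.191
side [[334, 225], [332, 231], [296, 237], [301, 251], [332, 248], [333, 253], [300, 257], [301, 273], [320, 271], [327, 289], [344, 286], [344, 246]]
top [[319, 164], [314, 196], [325, 199], [323, 212], [335, 217], [339, 202], [342, 201], [338, 234], [344, 234], [345, 196], [349, 194], [352, 209], [350, 234], [363, 234], [365, 231], [362, 227], [366, 225], [364, 227], [364, 223], [358, 223], [358, 229], [351, 233], [352, 195], [355, 186], [361, 181], [352, 177], [359, 177], [360, 171], [324, 165], [323, 171], [330, 172], [334, 176], [331, 177], [319, 173], [322, 163]]
0 [[299.5, 275.1], [340.1, 268.3], [300.5, 256.9]] [[323.7, 213.3], [345.4, 217.0], [330.2, 170.1], [353.2, 174.0]]
5 [[297.1, 272.9], [337.5, 268.4], [300.5, 254.0]] [[324.1, 212.7], [345.9, 216.5], [330.2, 170.0], [353.2, 173.9]]
11 [[294.6, 269.9], [334.6, 268.3], [300.9, 250.4]] [[324.6, 211.5], [346.7, 215.4], [330.2, 169.8], [353.2, 173.8]]Traceback (most recent call last):
  File "<stdin>", line 23, in <module>
  File "<stdin>", line 21, in cent
ZeroDivisionError: float division by zero
```

The move from picture 3 to picture 4, about 4 px at the front corner, fits a swing from 11° to 0°. I'll check it more closely with a sub-pixel line fit, along with the bystanders.

Run:
```python
from h import *
np.set_printoptions(precision=2,suppress=True)
w=-.188;X=np.array([np.cos(w),np.sin(w),0]);Y=np.array([-np.sin(w),np.cos(w),0]);R=np.array([674.8,-148,95])
for k in(3,4):
    s=load("side",k);g=cv2.GaussianBlur(cv2.cvtColor(s["color"],cv2.COLOR_BGR2HSV)[...,1],(3,3),0).astype(float)
    xs=np.arange(303,319);ys=[]
    for x in xs:
        d=np.diff(g[262:282,x]);j=int(np.argmax(d));j=min(max(j,1),len(d)-2);a,b,c=d[j-1:j+2];ys.append(262.5+j+.5*(a-c)/(a-2*b+c-1e-9))
    p=np.polyfit(xs,ys,1);r=ys-np.polyval(p,xs);q=abs(r)<1;p=np.polyfit(xs[q],np.array(ys)[q],1)
    P=[]
    for u in(303,318):
        o,d=ray(s,u,np.polyval(p,u));t=((R-30*Y-o)@Y)/(d@Y);e=o+t*d-R;P.append((e@X,e[2]))
    P=np.array(P);print(k,"slope",p[0],"pts",P.ravel(),"tip deg",np.degrees(np.arctan2(P[0,1]-P[1,1],P[1,0]-P[0,0])))
a,b=load("top",0)["color"],load("top",4)["color"]
for nm,(x0,y0,x1,y1) in dict(tape=(370,224,408,260),spool=(256,138,286,170),jar=(148,168,182,200),tin=(152,254,194,288)).items():
    m=cv2.matchTemplate(b[y0-12:y1+12,x0-12:x1+12],a[y0:y1,x0:x1],cv2.TM_CCOEFF_NORMED);_,v,_,l=cv2.minMaxLoc(m);print(nm,round(v,2),"shift px",l[0]-12,l[1]-12)
```

```text
3 slope -0.07565384743967382 pts [-87.33 -50.23 -56.6  -54.53] tip deg 7.968645014058955
4 slope -0.15397688740600027 pts [-86.85 -61.65 -56.06 -62.32] tip deg 1.256658627353265
tape 0.33 shift px 10 10
spool 1.0 shift px 0 0
jar 1.0 shift px 0 0
tin 0.99 shift px 0 0
```

Run:
```python
from h import *
from cell import job
a,b=load("side",0)["color"],load("side",4)["color"]
x0,y0,x1,y1=265,315,325,370
m=cv2.matchTemplate(b[y0-12:y1+12,x0-12:x1+12],a[y0:y1,x0:x1],cv2.TM_CCOEFF_NORMED);_,v,_,l=cv2.minMaxLoc(m);print("tape side",v,l[0]-12,l[1]-12)
print(job.finish_job())
```

```text
tape side 0.9997788667678833 0 0
the job is handed in; nothing more can be done
None
```

I hung the grey bin on the empty stand's rail, pressed it down to its firm stop and let go of it; the last pictures show it level to about 1° and no bystander moved, and I handed the job in at about 19.5 s (no verdict came back).

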